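# Swap the keys and hold the document chest unlocked

## Robot

A 6-joint arm with a two-finger parallel gripper is mounted at the origin on the work surface. World frame = base frame: x ahead of the robot, y to its left, z up, the work surface at z = 0. Lengths are in mm, angles in rad, forces in N, time in s.
With the tool pointing down it reaches from about 400 to 825 mm from the base axis. Payload 7 kg.
Tool frame: the origin (TCP) lies at the very end of the fingers, on their centre line; the grasp point (between the pads) lies 19 mm behind it; z points along the fingers, y is the line along which they close (so a half turn about z gives the same grasp; the last joint's range is limited). The gripper opens to 88 mm and grips with 3 to 60 N. Pads are 19 mm wide; open, the fingers measure 130 mm over their backs; the gripper's body (78 mm by 193 mm) begins 47 mm behind the grasp point.
Start: joints at [1.45, 0.359, 0.012, 0, -1.224, -0.288], TCP at [268.324, 619.352, 226.561] pointing down, gripper open.
Joint ranges: [-3.07, 3.07], [-1.43, 2.12], [-1.02, 1.25], [-3.03, 1.67], [-3.05, -0], [-3.03, 3.03]. Speed limits (rad/s): [2.39, 2.39, 3.01, 3.14, 3.14, 3.14].

## Interface

Orientations are given as a unit quaternion [x, y, z, w].
In Python, from plant import bot gives the robot as it stands. Calls block until the motion is done:
- bot.move_ptp(position, orientation): joint-space move of the TCP to a pose.
- bot.line_to(position, velocity=150, ori=None): straight line of the TCP; ori=None keeps the orientation; velocity is the mean speed in mm/s.
- bot.move_joints(angles): joint-space move.
- bot.move_gripper(opening, force=None): finger opening in mm; force is the grip in N (None keeps the last); returns when the fingers have stopped.
- bot.pause(seconds).
- bot.solve_ik(position, orientation): joint angles nearest the present ones, or None.
- bot.read_state(): the state.
- bot.camera(name): name is "scene" or "top"; returns the picture (400x640x3 uint8, red, green, blue); there is no depth.
- bot.get_calibration(name): a dict with "fx", "fy", "cx", "cy" (pixels), "distortion" ([k1, k2, p1, p2, k3] as OpenCV has them; the pictures are not rectified), "view" (4x4, takes a point from world to camera coordinates). Camera axes: x right, y up, looking along -z (the intrinsics and any distortion apply to the point x, -y, -z); pixel columns grow to the right and rows downward; lengths in mm; the calibration is good to about 2 mm. A picture is of the moment at which its call begins. get_calibration takes no time and is no camera call.
A pose or a line that the arm cannot do raises bot.Unreachable and nothing moves.
- bot.close_job(): hands the job in; it is judged then, once.
The state is a dict: "t": time; "joint_pos": joint angles; "qvel": joint speeds; "tau": joint torques, N m; "tcp_pos": TCP position; "eef_rot": TCP orientation; "contact_force": force on the tool from outside, world axes, zero at the start; "moment": the same for the moment, N m; "width": finger opening in mm; "finger_force": force on a finger pad.
Only numpy, scipy, OpenCV 4.12 (cv2) and the standard library are available. Lean on these libraries where they do the work, as an engineer would, in place of code of your own. Each camera call takes 0.05 s, during which the arm holds its last target. There are 200 camera calls.

## Task

The wrong key (square head) stands in the lock on top of the document chest: lift it out and stand it fully down in the empty middle slot of the wooden key holder. Then take the round-headed key from the holder, push it all the way into the lock, wiggling it past the sticky pins, turn it a full quarter turn clockwise (seen from above) and finish still gripping the key and holding it turned, as the lock springs back. Leave the slim-headed key, rubber stamp and green carton where they are.

Things in the scene. Friction and masses are not known exactly. Their poses are not given: they have to be found in the camera images.
- chest: Fixed grey document chest, 260 (its x) x 360 (its y) mm, lid top 135 mm above the table; origin under its centre on the table, z up. A low black carry handle (110 mm along y, 27 mm high) is on the lid 70 mm to the +x side of the centre; the lock is 50 mm to the -x side, nearer the robot.
- keyhole (a point): Keyhole centre on top of the lock's steel plate (56 x 56 mm), 138 mm above the table; z up. A straight slot 26.2 mm along this x, 8.2 mm along y, mouth chamfered 3 mm, through a fixed plate 12 mm thick; below, the slot goes on in a turning core (8.4 mm wide). A key cannot turn until its bit is below the plate: push until the collar meets the plate (tip 30 mm down).
- pins (a joint): How far the sticky spring-loaded pins in the lock are pushed down, in m. At 0 their top is 12 mm below the keyhole point; a key tip fully in pushes them to 0.018. Pushing takes about 5 N at first, 8 N at the bottom; binding in the core adds to it: up to 20 N is fine. They may stay down.
- lock (a joint): Angle of the lock core, rad, positive clockwise from above; at 0 its slot lines up with the keyhole. Starts up to 0.2 off either way and sticks, so a key may bind 12 mm down; pressing its tapered tip, with a twist of 0.1 rad either way, lines it up. Stop at 1.65 (quarter turn 1.57). A spring (0.08 N m/rad, friction 0.03 N m) turns it back when let go. It lags the key by about 0.1 rad (play).
- square_key: Wrong key: steel, black square head. Origin at its tip (lower end), z up to the head, x along bit and head width, y through the thickness. Bit 24 (x) x 6 (y) mm, z 0 to 20, lowest 6 mm tapered to 18 x 3; collar 13 mm across, underside at z 30; head 34 wide, 10 thick, z 34 to 70, centre z 52. About 60 g. Starts upright in line with the keyhole, tip 12 mm deep, loose on the pins.
- round_key: Right key: like the square-headed one (same axes, origin at the tip) but with a round disc head 36 mm in diameter, 10 mm thick along y, centre at z 52, and a bit from z 0 to 14. Works either way round (half turn about z). Starts upright in one of the two end slots of the holder, its collar on the holder's top. Fully in the lock its origin is 30 mm below the keyhole point.
- slim_key: A third key of the same make, not needed: slim head 16 mm wide, 10 thick, 36 tall. It stands in the other end slot of the holder and stays there.
- holder: Fixed wooden key holder block, 180 (its x) x 50 (y) x 45 mm high, origin under its centre, on the table. Three slots in a row along its x, at x = -60, 0 and +60 mm.
- free_slot (a point): Centre of the mouth of the holder's middle slot, which is empty, 45 mm above the table; z up. Slot 27 mm along the holder's x (this x), 9 mm along y, 36 mm deep, edges chamfered. A key fully in rests on its collar, its origin 30 mm below this point.
- stamp: Bystander: upright wooden rubber stamp, 36 mm diameter, 74 mm tall, origin under it.
- carton: Bystander: green card-index carton 140 x 100 x 75 mm, origin under its centre.
Mind the look-alikes: they are no part of the job. What is shaped like the round_key but yellow is not meant. Leave any pink look-alike of the square_key alone.

How it is judged:
By the outcome, as a careful person would: the job done as asked, in the order asked, and still so for the second after the job is handed in, while the arm keeps its last pose, push and grip.
It also fails if it takes over 64 s, if anything falls off the work surface, if the arm or the gripper's body presses on something with over 40 N, if the wrist force passes 120 N, or if a joint passes its speed limit or range.

## Working session

There is one attempt and no reset: what is moved stays moved. The work goes in short steps, each a Python script; the robot and the scene stay as the last script left them, time stands still between calls to the robot, and variables do not carry over. Pictures are saved under pics/ and viewed, at most 10 in all, crops included, and the job is handed in when it is done.

```bash
ls; mkdir -p pics
python3 - <<'E'
from plant import bot
import cv2
for n in("scene","top"):
    im=bot.camera(n); cv2.imwrite(f"pics/{n}0.png",im[:,:,::-1])
    c=bot.get_calibration(n); print(n,c["fx"],c["fy"],c["cx"],c["cy"],c["distortion"]); print(c["view"])
s=bot.read_state(); print(s)
E
```

```text
pics
scene 376.1085488193963 376.1085488193963 321.3560649379975 194.83842567387407 [-0.02036915  0.          0.          0.          0.        ]
[[ 5.42690875e-01  8.39922956e-01 -4.00532796e-03 -3.73027515e+02]
 [-6.24534701e-01  4.06703749e-01  6.66744680e-01  2.54094052e+02]
 [ 5.61643144e-01 -3.59334787e-01  7.45275445e-01 -1.28271714e+03]
 [ 0.00000000e+00  0.00000000e+00  0.00000000e+00  1.00000000e+00]]
top 441.06824427148683 441.06824427148683 315.87593910885454 202.1397989386205 [-0.07598338  0.          0.          0.          0.        ]
[[-1.14587681e-02 -9.99895743e-01  8.78630911e-03  5.26357826e+01]
 [ 9.94201195e-01 -1.04530410e-02  1.07026711e-01 -5.75579624e+02]
 [-1.06923709e-01  9.96175329e-03  9.94217322e-01 -1.10439271e+03]
 [ 0.00000000e+00  0.00000000e+00  0.00000000e+00  1.00000000e+00]]
{'t': 0.1, 'joint_pos': array([ 1.45009101e+00,  3.59328671e-01,  1.11641988e-02, -2.82617161e-04,
       -1.22411754e+00, -2.88097227e-01]), 'qvel': array([-1.93943727e-03, -1.39246980e-03,  8.77890878e-05,  2.27490373e-03,
       -1.10794058e-03,  3.23420946e-04]), 'tau': array([-1.47123268e-03, -5.84162378e+01,  2.93751365e+01,  7.01546699e+00,
        1.02157283e-02, -4.41871282e-05]), 'tcp_pos': array([268.18194042, 618.96543811, 225.71835667]), 'eef_rot': array([ 9.79172645e-01, -2.03027985e-01, -7.03003645e-05,  7.51350868e-04]), 'contact_force': array([-0.51453397, -0.22620513, -1.15296471]), 'moment': array([ 0.01185821,  0.05609244, -0.04388173]), 'finger_force': 0.0, 'width': 87.74459225049794}
```

View pics/scene0.png

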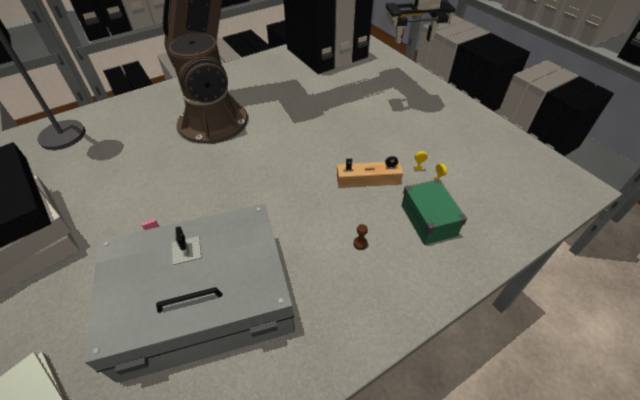

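View pics/top0.png

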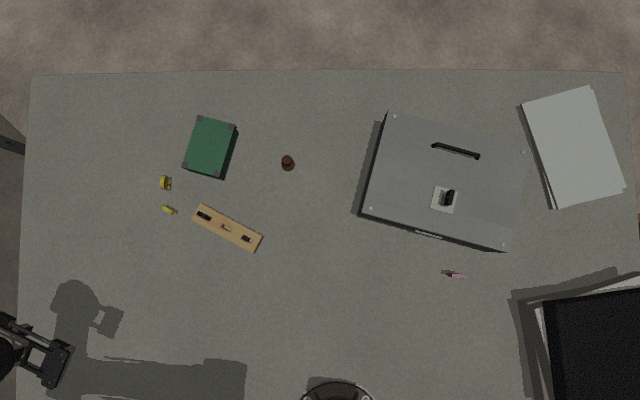

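Scene view: the chest with a black square key in its lock at (181,240) and a pink look-alike at (150,225). The holder has the slim key at (349,165) and the round key at (392,161). Yellow look-alikes stand at (421,158) and (441,170). Top view: lock at (447,198), round key at the holder's +y end (204,216), slim key (247,239).

Candidates:
- **square_key:** black (181,240) in the lock. Pink (150,225) is not it.
- **round_key:** black disc (392,161) in the holder. Yellow (421,158) and (441,170), and slim (349,165), are not it.

I'll check the choice in one close composite.

```bash
cat > h.py <<'E'
import numpy as np, cv2
from plant import bot
from scipy.spatial.transform import Rotation as R
def cal(n):
    c=bot.get_calibration(n); K=np.array([[c["fx"],0,c["cx"]],[0,c["fy"],c["cy"]],[0,0,1.]])
    return K,np.array(c["distortion"],float),np.array(c["view"])
def ray(n,uv):
    K,d,V=cal(n); p=cv2.undistortPoints(np.array(uv,float).reshape(-1,1,2),K,d)[:,0]
    D=np.c_[p[:,0],-p[:,1],-np.ones(len(p))]@V[:3,:3]
    return -V[:3,:3].T@V[:3,3],D
def plane(n,uv,z):
    C,D=ray(n,uv); return (C+D*((z-C[2])/D[:,2])[:,None])[:,:2]
def proj(n,P):
    K,d,V=cal(n); q=np.array(P,float).reshape(-1,3)@V[:3,:3].T+V[:3,3]
    q=q*[1,-1,-1]; return cv2.projectPoints(q,np.zeros(3),np.zeros(3),K,d)[0][:,0]
def quat(yaw): # tool down, tool y axis at world angle yaw+90deg, tool x along yaw
    return (R.from_euler('z',yaw)*R.from_euler('x',np.pi)).as_quat()
E
python3 - <<'E'
from h import *
a=cv2.imread("pics/scene0.png"); t=cv2.imread("pics/top0.png")
r=lambda im,x,y,w,h:cv2.resize(im[y:y+h,x:x+w],(400,300),interpolation=cv2.INTER_CUBIC)
o=np.vstack([np.hstack([r(a,330,140,120,90),r(a,130,205,100,75)]),np.hstack([r(t,155,175,120,90),r(t,410,165,80,60)])])
cv2.imwrite("pics/c1.png",o)
# holder mask in top
hsv=cv2.cvtColor(t,cv2.COLOR_BGR2HSV); m=cv2.inRange(hsv,(5,70,110),(20,255,255)); m[:,300:]=0
m=cv2.morphologyEx(m,cv2.MORPH_CLOSE,np.ones((9,9)))
c=max(cv2.findContours(m,0,1)[0],key=cv2.contourArea); b=cv2.boxPoints(cv2.minAreaRect(c)); print("holder",b.tolist())
P=plane("top",b,45);print(P.round(1),np.linalg.norm(np.diff(P,axis=0),axis=1))
p=t[175:225,420:475]; m=cv2.inRange(p,(110,110,110),(255,255,255)); print(p[25,:,1]);
m=cv2.morphologyEx(m,cv2.MORPH_CLOSE,np.ones((3,3)))
c=max(cv2.findContours(m,0,1)[0],key=cv2.contourArea); b=cv2.boxPoints(cv2.minAreaRect(c))+[420,175]; print("plate",b.tolist())
P=plane("top",b,138);print(P.round(1),P.mean(0),np.linalg.norm(np.diff(P,axis=0),axis=1))
E
```

```text
holder [[190.50001525878906, 219.5], [199.8119354248047, 202.2064208984375], [261.5321044921875, 235.44036865234375], [252.22019958496094, 252.73394775390625]]
[[533.6 365.4]
 [577.5 342.2]
 [491.6 184.4]
 [448.4 207.9]] [ 49.65987387 179.66011099  49.13172133]
[113 109 107 110 110 108 110 111 108 107 102  99 140 138 136 139 137 142
 124  85  88  62  43  48  47  12   9   9  14  33  34  17  59 119 135 129
 113 108 107 105 112 107 107 106 108 108 106 107 104 103 104 109 105 106
 108]
plate [[429.0461540222168, 207.8307647705078], [435.39230728149414, 184.56153774261475], [458.57691955566406, 190.88461303710938], [452.2307662963867, 214.15383911132812]]
[[ 548.4 -217.6]
 [ 603.3 -234.9]
 [ 587.8 -289.8]
 [ 532.9 -272.1]] [ 568.08123071 -253.60917535] [57.59102104 57.09236651 57.67883503]
```

View pics/c1.png

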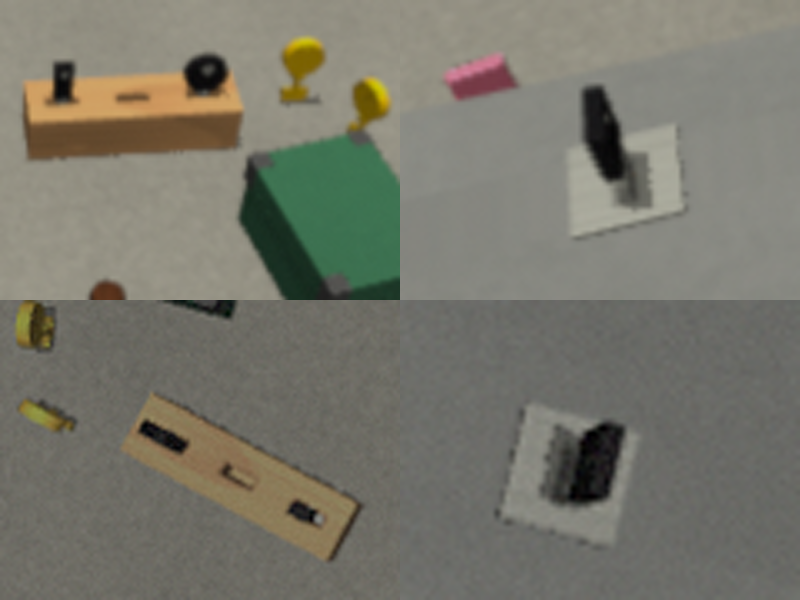

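The close crop confirms it: the black disc-headed key is at the +y end of the holder, the middle slot is empty, and the black square key is in the lock. The yellow and pink ones are decoys off to the side.

Run:
```python
from h import *
a=cv2.imread("pics/scene0.png"); t=cv2.imread("pics/top0.png")
# plate in scene
x,y,w,h=160,225,50,45; p=a[y:y+h,x:x+w]; m=cv2.inRange(p,(130,140,140),(255,255,255))
c=max(cv2.findContours(m,0,1)[0],key=cv2.contourArea); c=cv2.convexHull(c); q=cv2.approxPolyDP(c,3,True)[:,0]+[x,y]
P=plane("scene",q,138); print("plate scene",q.tolist(),P.round(1).tolist(),P.mean(0))
# holder top face in scene (brighter)
hsv=cv2.cvtColor(a,cv2.COLOR_BGR2HSV); m=cv2.inRange(hsv,(5,70,185),(22,255,255)); m[:,:320]=0;m[:,420:]=0
m=cv2.morphologyEx(m,cv2.MORPH_CLOSE,np.ones((5,5)))
c=max(cv2.findContours(m,0,1)[0],key=cv2.contourArea);q=cv2.approxPolyDP(cv2.convexHull(c),3,True)[:,0]
P=plane("scene",q,45); print("holder scene",q.tolist(),P.round(1).tolist(),P.mean(0))
# black blobs in top
for nm,(x,y,w,h),z,th in(("round",(190,203,30,25),85,45),("slim",(236,230,20,18),85,45),("square",(438,183,25,30),196,28)):
    m=cv2.inRange(cv2.cvtColor(t[y:y+h,x:x+w],6),0,th); c=max(cv2.findContours(m,0,1)[0],key=cv2.contourArea)
    r=cv2.minAreaRect(c); print(nm,r,plane("top",[np.array(r[0])+[x,y]],z))
for nm,pos,yaws in(("lock",(568,-253.6,162),(-17.5,162.5,-117.5,62.5)),("round",(541,328,51),(61.6,-118.4)),("mid",(513,275,51),(61.6,-118.4))):
    for yw in yaws:
        s=bot.solve_ik(pos,quat(np.radians(yw))); print(nm,yw,None if s is None else np.round(s,2))
```

```text
plate scene [[198, 235], [200, 256], [172, 263], [171, 242]] [[547.3, -219.5], [599.4, -234.8], [584.6, -288.0], [533.6, -273.5]] [ 566.21605904 -253.94311499]
holder scene [[402, 171], [339, 175], [338, 164], [399, 163]] [[571.8, 343.6], [488.6, 186.9], [450.7, 209.6], [542.4, 357.9]] [513.36505921 274.48871251]
round ((13.399999618530273, 12.699999809265137), (13.86362075805664, 3.5777084827423096), 26.56505012512207) [[539.78558672 322.60264231]]
slim ((9.40000057220459, 8.200000762939453), (7.155416965484619, 3.5777084827423096), 26.56505012512207) [[483.92981285 219.16245138]]
square ((10.441176414489746, 14.235295295715332), (6.790997505187988, 15.279744148254395), 14.03624439239502) [[ 566.19891349 -246.50359061]]
lock -17.5 [-0.11  0.32 -0.2   0.   -1.05  1.37]
lock 162.5 [-0.11  0.32 -0.2  -0.   -1.05 -1.77]
lock -117.5 [-0.11  0.32 -0.2   0.   -1.05 -0.37]
lock 62.5 [-0.11  0.32 -0.2   0.   -1.05  2.77]
round 61.6 [ 0.85  0.45 -0.29  0.   -0.83  1.79]
round -118.4 [ 0.85  0.45 -0.29 -0.   -0.83 -1.35]
mid 61.6 [ 0.83  0.38 -0.41  0.   -0.78  1.82]
mid -118.4 [ 0.83  0.38 -0.41 -0.   -0.78 -1.32]
```

```bash
cat >> h.py <<'E'
def st(msg=""):
    s=bot.read_state(); y=R.from_quat(s["eef_rot"]).as_matrix()
    print(msg,"t%.2f"%s["t"],"p",s["tcp_pos"].round(1),"yaw%.2f"%np.degrees(np.arctan2(y[1,0],y[0,0])),"F",s["contact_force"].round(1),"M",s["moment"].round(2),"w%.1f"%s["width"],"ff%.1f"%s["finger_force"]); return s
E
python3 - <<'E'
from h import *
P=plane("top",[(394,115),(523,152),(503,244),(371,208)],136)
d=P[1]-P[0];e=P[2]-P[3]; print(P.mean(0),[np.degrees(np.arctan2(v[1],v[0]))+90 for v in(d,e)],np.degrees([np.arctan2(*(P[0]-P[3])[::-1]),np.arctan2(*(P[1]-P[2])[::-1])]))
q=quat(np.radians(-16.7))
bot.move_gripper(45,8)
bot.move_ptp((567,-253.8,250),q); st("above")
bot.line_to((567,-253.8,163),120); st("down")
bot.move_gripper(0,8); st("grip8")
im=bot.camera("top"); cv2.imwrite("pics/t2.png",im[:,:,::-1]); b=bot.camera("scene")
f=lambda im,x,y,w,h:cv2.resize(im[y:y+h,x:x+w,::-1],(400,300),interpolation=cv2.INTER_CUBIC)
cv2.imwrite("pics/c2.png",np.hstack([f(im,400,150,100,75),f(b,130,190,100,75)]))
E
```

```text
[ 616.36442684 -267.5722694 ] [np.float64(-16.3935366630063), np.float64(-15.917011582380653)] [-15.36110248 -15.94650466]
above t4.21 p [ 567.3 -253.2  249.9] yaw-16.65 F [ 0.9  0.9 -0.6] M [ 0.02 -0.04 -0.06] w45.1 ff0.0
down t5.08 p [ 567.5 -253.9  163.8] yaw-16.68 F [0.  0.1 0.2] M [-0.06 -0.01 -0.02] w44.8 ff0.0
grip8 t5.74 p [ 567.  -253.8  163.1] yaw-16.70 F [-0.8  0.7  0.9] M [0.17 0.07 0.01] w9.9 ff8.0
```

View pics/c2.png

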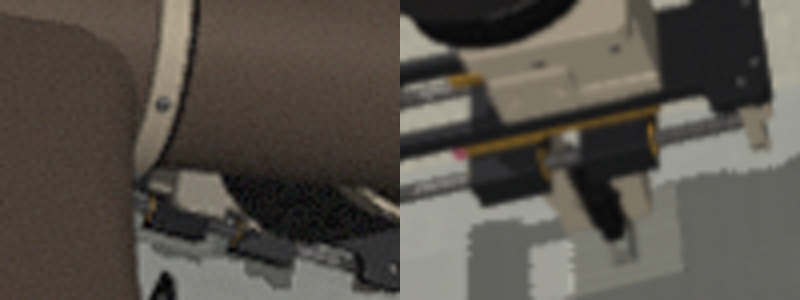

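The crop shows the fingers closed on the square head, 9.9 mm wide. Next I lift it, carry it over and lower it with force checks.

```bash
cat >> h.py <<'E'
def down(xy,z0,z1,step=4,fmax=15,v=40,ori=None):
    z=z0
    while z>z1:
        z=max(z-step,z1); bot.line_to((xy[0],xy[1],z),v,ori); s=bot.read_state()
        if abs(s["contact_force"][2])>fmax or np.hypot(*s["contact_force"][:2])>fmax: st("force"); return z,False
    st("reached"); return z,True
E
python3 - <<'E'
from h import *
bot.move_gripper(0,30); st("grip30")
bot.line_to((567,-253.8,270),150); st("up")
q=quat(np.radians(61.5)); xy=(513,274.8)
bot.move_ptp((*xy,150),q); st("over holder")
bot.line_to((*xy,88),120); st("tip 6 above slot")
b=bot.camera("scene"); cv2.imwrite("pics/c3.png",cv2.resize(b[120:200,320:427,::-1],(640,480),interpolation=cv2.INTER_CUBIC))
E
```

```text
grip30 t6.06 p [ 567.1 -253.8  163.1] yaw-16.69 F [0.5 0.9 1.8] M [ 0.31  0.17 -0.01] w9.9 ff30.0
up t6.92 p [ 566.4 -253.6  268.8] yaw-16.71 F [ 0.1  0.7 -2. ] M [-0.03  0.07  0.  ] w9.7 ff30.0
over holder t8.89 p [513.5 274.1 150.2] yaw61.42 F [ 0.3  0.4 -1.3] M [-0.13 -0.14 -0.02] w9.7 ff30.0
tip 6 above slot t9.56 p [513.5 274.8  88.4] yaw61.49 F [ 0.4 -0.3 -1.2] M [-0.08 -0.09  0.02] w10.2 ff30.0
```

View pics/c3.png

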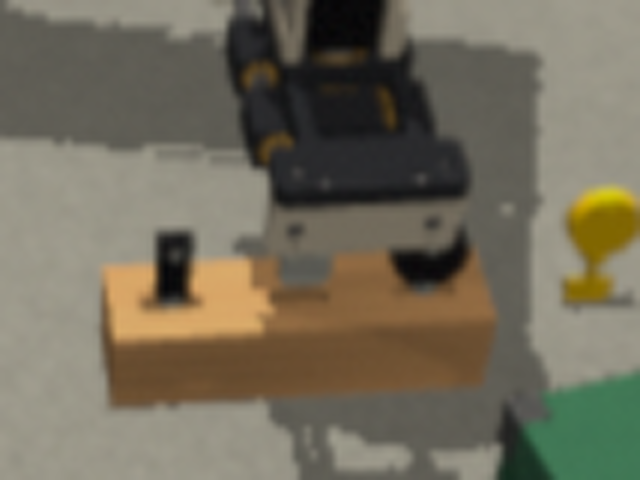

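The grey bit hangs at about (305,275) in the crop, right over the slot at about (300,295). Inserting now.

Run:
```python
from h import *
xy=(513,274.8)
z,ok=down(xy,88,50,4,12)
```

```text
force t12.11 p [513.2 274.7  51.6] yaw61.54 F [-6.3 -3.5 15.5] M [-1.78  2.24 -0.03] w9.8 ff30.0
```

Contact came at z=51.6 and the collar was expected at about 52, so it is fully down. Release, lift and check.

Run:
```python
from h import *
bot.move_gripper(45); st("open")
bot.line_to((513,274.8,120),150)
bot.line_to((541.6,327.5,120),150); st("over round")
b=bot.camera("scene"); cv2.imwrite("pics/c4.png",cv2.resize(b[120:200,320:427,::-1],(640,480),interpolation=cv2.INTER_CUBIC))
```

```text
open t12.90 p [513.  274.8  49.9] yaw61.50 F [-0.7 -0.4  0.1] M [-0.07 -0.02 -0.01] w44.5 ff0.0
over round t14.07 p [540.9 327.  118.5] yaw61.50 F [-0.6 -0.7 -0.3] M [-0.12  0.02 -0.04] w44.6 ff0.0
```

View pics/c4.png

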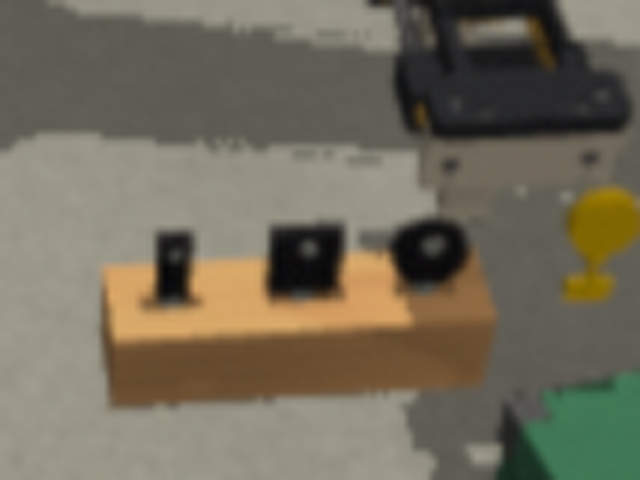

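The square key sits at (307,260) in the crop, level with the slim key (175,265) and round key (430,252), so it is fully down. Now the round key.

Run:
```python
from h import *
xy=(541.6,327.5)
bot.line_to((*xy,52),120); st("at")
bot.move_gripper(0,8); st("grip8")
bot.move_gripper(0,45); s=st("grip45")
bot.line_to((*xy,150),150); st("up")
q=quat(np.radians(-16.3)); L=(567.4,-253.8)
bot.move_ptp((*L,270),q); st("over lock")
bot.line_to((*L,182),150); st("tip 7 above")
b=bot.camera("scene"); cv2.imwrite("pics/c5.png",cv2.resize(b[190:265,130:230,::-1],(640,480),interpolation=cv2.INTER_CUBIC))
```

```text
at t14.83 p [541.9 327.6  52.6] yaw61.51 F [0.3 0.3 0.7] M [ 0.   -0.12  0.  ] w45.0 ff0.0
grip8 t15.49 p [541.7 327.6  52.1] yaw61.50 F [-0.2  0.   2.1] M [-0.11  0.05  0.08] w9.7 ff8.0
grip45 t15.71 p [541.7 327.6  52.1] yaw61.50 F [-0.4  0.1  1.6] M [-0.16  0.   -0.01] w9.8 ff45.0
up t16.51 p [541.  327.1 148.9] yaw61.48 F [-0.4 -0.1 -0.9] M [-0.12 -0.03  0.02] w9.7 ff45.0
over lock t18.64 p [ 567.7 -253.   269.7] yaw-16.22 F [ 0.  -0.9 -0.4] M [ 0.03 -0.02  0.01] w9.8 ff45.0
tip 7 above t19.38 p [ 568.1 -253.8  182.8] yaw-16.26 F [-0.5 -0.7 -0.4] M [ 0.01 -0.01  0.02] w10.0 ff45.0
```

View pics/c5.png

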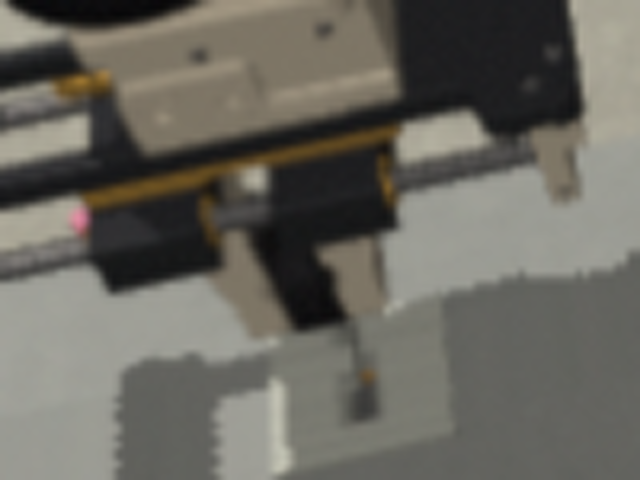

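The key's bit hangs at about (358,365) in the crop, over the keyhole at (365,400). Inserting with force feedback and a twist wiggle.

Run:
```python
from h import *
L=(567.4,-253.8)
z=182
for z in (176,172,168,165,162,160,158):
    bot.line_to((*L,z),40); s=st()
    F=s["contact_force"]
    if F[2]>14 or np.hypot(*F[:2])>12: break
```

```text
t19.73 p [ 567.3 -253.8  176.1] yaw-16.30 F [-0.   0.  -0.1] M [-0.07 -0.03 -0.  ] w9.8 ff45.0
 t19.98 p [ 567.2 -253.8  171.7] yaw-16.30 F [-0.1 -0.5 -0.5] M [0.03 0.   0.05] w9.6 ff45.0
 t20.23 p [ 567.5 -253.8  167.7] yaw-16.30 F [ 0.9  0.3 -0.1] M [-0.09 -0.31 -0.01] w9.6 ff45.0
 t20.48 p [ 567.5 -253.8  164.8] yaw-16.30 F [ 0.8 -0.7 -1.4] M [-0.14 -0.49  0.01] w9.8 ff45.0
 t20.73 p [ 567.5 -253.8  162. ] yaw-16.30 F [ 1.3 -1.  -1.4] M [-0.34 -0.55  0.11] w9.8 ff45.0
 t20.98 p [ 567.5 -253.9  160.2] yaw-16.30 F [ 1.  -1.1  2.3] M [-0.09 -0.13  0.02] w9.7 ff45.0
 t21.23 p [ 567.5 -253.9  158.2] yaw-16.29 F [0.7 0.2 3.9] M [-0.09 -0.1   0.  ] w9.6 ff45.0
```

Run:
```python
from h import *
L=(567.4,-253.8); y0=-16.3; z=158; w=0; sg=1
while z>144.6 and w<10:
    bot.line_to((*L,z-1.5),30); s=st(); F=s["contact_force"]; z-=1.5
    if F[2]>16 and z>147:
        w+=1
        for a in (6,-6,0): bot.line_to((*L,z),30,quat(np.radians(y0+sg*a))); s=st("wig")
        if s["contact_force"][2]>20: z+=1.5; sg=-sg
    elif F[2]>16: break
```

```text
t21.48 p [ 567.5 -253.9  156.8] yaw-16.29 F [-0.2  0.3  4.5] M [-0.02  0.08  0.03] w9.5 ff45.0
 t21.73 p [ 567.6 -253.9  155.3] yaw-16.29 F [-0.1 -0.7  5. ] M [-0.14  0.02  0.02] w9.8 ff45.0
 t21.98 p [ 567.5 -254.   153.8] yaw-16.29 F [-0.  -0.3  4.4] M [-0.11  0.02 -0.01] w9.6 ff45.0
 t22.23 p [ 567.5 -254.   152.3] yaw-16.30 F [ 0.1 -0.6  4.7] M [-0.18  0.1   0.06] w9.8 ff45.0
 t22.48 p [ 567.6 -253.9  150.8] yaw-16.29 F [-0.1 -1.   5.6] M [-0.17  0.04  0.03] w9.7 ff45.0
 t22.73 p [ 567.6 -254.   149.3] yaw-16.29 F [-0.4 -0.4  5.2] M [-0.11  0.11 -0.01] w9.5 ff45.0
 t22.98 p [ 567.5 -254.   147.8] yaw-16.29 F [ 0.8 -0.2  5. ] M [-0.06  0.11  0.03] w9.8 ff45.0
 t23.23 p [ 567.6 -254.   146.4] yaw-16.29 F [ 0.1 -0.3  5.7] M [-0.11  0.08  0.  ] w9.7 ff45.0
 t23.48 p [ 567.6 -254.   145.1] yaw-16.29 F [-0.1  0.4  7. ] M [0.09 0.32 0.06] w9.6 ff45.0
```

Run:
```python
from h import *
L=(567.4,-253.8); z=144.5
while z>140:
    z-=.5; bot.line_to((*L,z),20); s=st()
    if s["contact_force"][2]>15: break
b=bot.camera("scene"); cv2.imwrite("pics/c6.png",cv2.resize(b[190:265,130:230,::-1],(640,480),interpolation=cv2.INTER_CUBIC))
```

```text
t23.73 p [ 567.6 -254.   145.1] yaw-16.28 F [-1.4  0.5 10.5] M [ 0.39  0.68 -0.04] w9.7 ff45.0
 t23.98 p [ 567.6 -254.   145. ] yaw-16.27 F [-3.   1.7 12.6] M [0.68 1.12 0.04] w10.0 ff45.0
 t24.23 p [ 567.7 -254.   145. ] yaw-16.26 F [-3.7  2.9 15.6] M [ 0.95  1.51 -0.01] w9.9 ff45.0
```

View pics/c6.png

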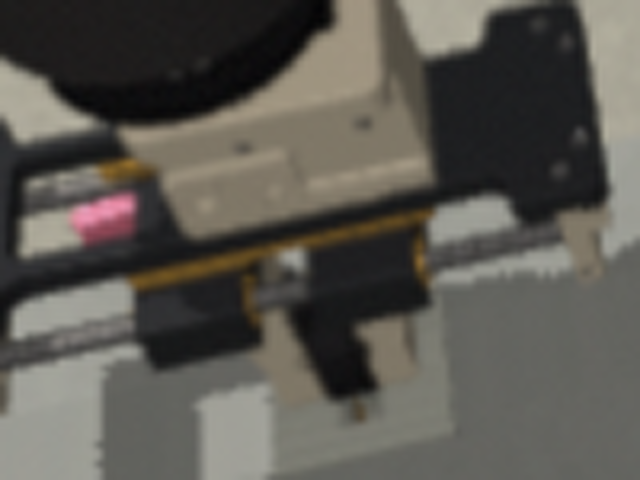

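The key bottomed at z=145.0, exactly as predicted, with the head (345,370 in the crop) low over the plate and a push of 15 N. Now the turn, watching side forces.

Run:
```python
from h import *
bot.move_gripper(0,60)
L=np.array([567.4,-253.8]); z=144.0
for a in range(0,91,10):
    bot.line_to((*L,z),60,quat(np.radians(-16.3-a))); s=st(a); F=s["contact_force"]
    if np.hypot(*F[:2])>15 or abs(s["moment"][2])>1: break
    if np.hypot(*F[:2])>5: L=L+np.clip(F[:2]*0.06,-.5,.5); print("shift",L)
```

```text
0 t24.74 p [ 567.6 -254.   145. ] yaw-16.29 F [-1.8  0.9 10.4] M [ 0.28  0.68 -0.  ] w9.6 ff60.0
10 t25.07 p [ 567.5 -254.3  145. ] yaw-26.32 F [-1.2 -1.1  9.2] M [-0.3   0.77  0.02] w9.9 ff60.0
20 t25.39 p [ 567.6 -254.4  145. ] yaw-36.32 F [-2.7 -2.1  9.7] M [-0.35  0.7  -0.03] w9.6 ff60.0
30 t25.72 p [ 567.5 -254.4  145. ] yaw-46.32 F [-2.7 -1.8  9. ] M [-0.44  0.82  0.01] w9.7 ff60.0
40 t26.04 p [ 567.4 -254.4  145. ] yaw-56.32 F [-2.7 -1.1  9.9] M [-0.41  0.85  0.  ] w9.5 ff60.0
50 t26.37 p [ 567.3 -254.4  145. ] yaw-66.32 F [-3.1 -1.3  9.5] M [-0.39  0.92  0.06] w9.6 ff60.0
60 t26.69 p [ 567.2 -254.4  145. ] yaw-76.31 F [-2.  -2.1  9.9] M [-0.42  1.04  0.04] w9.7 ff60.0
70 t27.02 p [ 567.2 -254.4  145. ] yaw-86.31 F [-3.5 -1.5 10.2] M [-0.37  1.09  0.1 ] w9.7 ff60.0
80 t27.34 p [ 567.1 -254.4  145. ] yaw-96.31 F [-2.2 -0.9 10. ] M [-0.23  1.13  0.06] w9.9 ff60.0
90 t27.67 p [ 567.1 -254.4  145. ] yaw-106.31 F [-2.8 -0.9 10.8] M [-0.14  1.21  0.12] w9.6 ff60.0
```

Run:
```python
from h import *
z=144.0
for a in np.arange(93,106,1.):
    bot.line_to((567.4,-253.8,z),60,quat(np.radians(-16.3-a)))
    m=[]
    for _ in range(4): bot.pause(.04); m.append(bot.read_state()["moment"][2])
    s=st(a); print(np.mean(m).round(3))
    if np.mean(m)>.35: break
b=bot.camera("scene"); cv2.imwrite("pics/c7.png",cv2.resize(b[190:265,130:230,::-1],(640,480),interpolation=cv2.INTER_CUBIC))
```

```text
93.0 t28.08 p [ 567.  -254.4  145. ] yaw-109.28 F [-3.5 -0.5 10.3] M [-0.19  1.23  0.12] w9.8 ff60.0
0.119
94.0 t28.50 p [ 567.  -254.3  145. ] yaw-110.27 F [-2.8 -0.6 10.3] M [-0.14  1.23  0.2 ] w10.1 ff60.0
0.165
95.0 t28.92 p [ 567.  -254.3  145. ] yaw-111.27 F [-2.6  0.  10.6] M [-0.12  1.27  0.11] w9.8 ff60.0
0.161
96.0 t29.33 p [ 567.  -254.4  145. ] yaw-112.28 F [-3.6 -1.3 10.9] M [-0.08  1.28  0.18] w9.6 ff60.0
0.181
97.0 t29.75 p [ 567.  -254.3  145. ] yaw-113.27 F [-3.6 -0.   9.9] M [-0.1   1.24  0.2 ] w9.4 ff60.0
0.185
98.0 t30.17 p [ 567.  -254.3  145. ] yaw-114.27 F [-2.7 -0.7 10.4] M [-0.1   1.24  0.15] w10.1 ff60.0
0.167
99.0 t30.58 p [ 567.  -254.3  145. ] yaw-115.27 F [-3.   0.4 11.2] M [-0.12  1.34  0.14] w9.9 ff60.0
0.184
100.0 t31.00 p [ 567.  -254.3  145. ] yaw-116.27 F [-3.5 -1.3 10.5] M [-0.09  1.32  0.18] w9.6 ff60.0
0.179
101.0 t31.42 p [ 567.  -254.3  145. ] yaw-117.28 F [-2.8 -0.4 11. ] M [-0.06  1.27  0.17] w9.4 ff60.0
0.15
102.0 t31.83 p [ 567.  -254.3  145. ] yaw-118.28 F [-2.7  0.5 11.2] M [-0.02  1.26  0.15] w9.4 ff60.0
0.164
103.0 t32.25 p [ 567.  -254.3  145. ] yaw-119.26 F [-4.5  0.3 10.4] M [-0.06  1.29  0.24] w9.4 ff60.0
0.294
104.0 t32.67 p [ 567.  -254.3  145. ] yaw-120.25 F [-4.1 -0.8 10.3] M [-0.09  1.28  0.36] w9.7 ff60.0
0.41
```

View pics/c7.png

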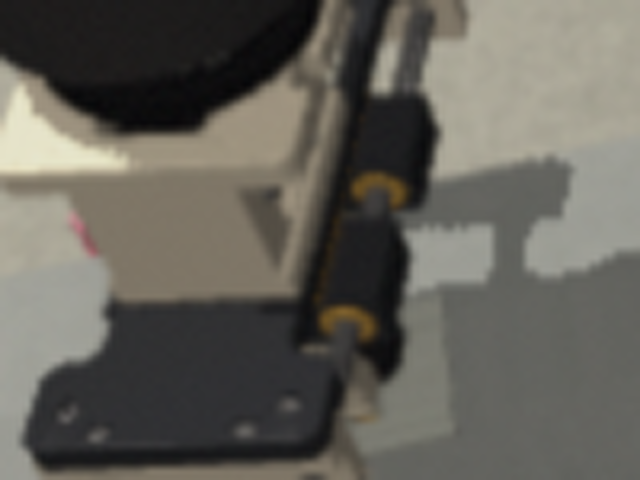

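The lock's stop is clear: the moment stays near 0.17 N·m, the spring load, then rises to 0.41 at a key angle of 104°. The picture shows the gripper turned a quarter and still on the key, with the pink look-alike partly hidden behind it at (85,235). A quick check that the hold and the bystanders are steady, then I hand in.

Run:
```python
from h import *
bot.pause(.5); st("hold")
a=cv2.imread("pics/scene0.png"); b=bot.camera("scene")[:,:,::-1]
d=np.abs(a.astype(int)-b).max(2)
print("changed px carton/stamp/slim:",[(int((d[s]>40).sum())) for s in (np.s_[180:245,400:468],np.s_[220:252,350:372],np.s_[155:175,340:358])])
print(bot.close_job())
```

```text
hold t33.22 p [ 567.  -254.3  145. ] yaw-120.25 F [-3.6 -0.2 11.3] M [-0.05  1.34  0.46] w9.6 ff60.0
changed px carton/stamp/slim: [0, 0, 0]
the job is handed in; nothing more can be done
None
```

I handed the job in at about 33 s: the square key is fully down in the middle slot, and the round key is fully in the lock, turned to the lock's stop and still gripped; the slim key, stamp and carton did not move.

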